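Demagnetise a steel sight vane

ROBOT

A 6-joint arm with a two-finger parallel gripper is mounted at the origin on the work surface. World frame = base frame: x ahead of the robot, y to its left, z up, the work surface at z = 0. Lengths are in m, angles in degrees, forces in N, time in s.
With the tool pointing down it reaches from about 0.3 to 0.75 m from the base axis. Payload 8.5 kg.
Tool frame: the origin (TCP) lies midway between the tips of the shut fingers; the grasp point (between the pads) lies grasp_offset behind it (grasp_offset is the distance from the TCP to the grasp point, in m); z points along the fingers, y is the line along which they close (so a half turn about z gives the same grasp; the last joint's range is limited). The gripper opens to 85 mm and grips with 20 to 120 N. Pads are 22 mm wide; open, the fingers measure 114 mm over their backs; the gripper's body (76 mm by 85 mm) begins 54 mm behind the grasp point. The pads swing forward as they close: fully open they stand 13 mm farther back than shut.
Start: joints at [61.518, 21.807, 74.336, -0, 83.858, -12.336], TCP at [0.153, 0.528, 0.231] pointing down, gripper open.
Joint ranges: [-178.18, 178.18], [-50.72, 133.34], [12.68, 142.11], [-81.47, 261.47], [9.98, 163.14], [-165.26, 165.26]. Speed limits (degrees/s): [136.94, 136.94, 180, 180, 180, 180].

INTERFACE

Orientations are given as a 3x3 rotation matrix whose columns are the frame's x, y, z axes.
In Python, from rig import observe, get_image, camera_params, close_job, grasp_offset gives the robot as it stands.
- The arm moves only by the shell command python3 -m handwheel 'ROWS' [OPENING] [FORCE]. ROWS is JSON, a list of rows, each a list of 2 entries, a list of its own where there are three numbers: the shift along the tool's x, y, z as a fraction of full scale, then the turn, a rotation vector about the tool's x, y, z as a fraction of full scale. In form: [[[dx, dy, dz], [ax, ay, az]], ...]. A call has 1 to 10 rows; each row is the pose to reach, as a shift and turn from the pose commanded when the call began, along the tool's axes at that moment, turning the shorter way round; what a row does not reach only later rows make up. Full scale, the value 1, is 0.5 m for a shift and pi rad for a turn. A row lasts 1/10 s, in which the tool goes at most 50 mm and 8.59 degrees, less where a joint would pass 70% of its speed; a pose out of reach is approached as far as the arm can. A call with a number of a shift or a turn outside -1 to 1 is refused whole. A call with a gripper value outside its range is refused whole. OPENING is the opening, from 0 (shut) to 1 (fully open), set as the call begins (- or left out, the last holds). The fingers move at their own pace and stop on an object; FORCE is the grip in N (left out, the last holds). Time passes only in rows, so rows that repeat a pose let the fingers close. It gives the time, the measured TCP pose, the force, the opening and the grip force at its end, in the units of the state.
- observe(): the state, without advancing time (a new reading comes with each control period).
- get_image(name): name is "side" or "top" or "wrist"; returns (picture, depth): 384x512x3 uint8, red, green, blue; 384x512 float32, m along the optical axis (not along the pixel's ray), 0 where there is no reading.
- camera_params(name): a dict with "K" (3x3 intrinsics, pixels), "R" (3x3) and "t" (3): a world point X has camera coordinates R X + t. Camera axes: x right, y down, z forward; pixel columns grow to the right and rows downward; lengths in m; the calibration is good to about 2 mm. The wrist camera is an equidistant fisheye: a pixel r from the principal point sees the ray r / f radians off the axis. A picture is of the moment at which its call begins: read the wrist's pose just before it. camera_params takes no time and is no camera call; for the wrist camera it gives the pose at the moment of the call.
- close_job(): hands the job in; it is judged then, once.
The state is a dict: "time_s": time; "q": joint angles; "qvel": joint speeds; "joint_efforts": joint torques, N m; "position": TCP position; "tool_rot": TCP orientation; "ft_force": force on the tool from outside, world axes, zero at the start; "wrist_torque": the same for the moment, N m; "grip_width": finger opening in m; "gripper_force": force on a finger pad.
Only numpy, scipy, OpenCV 4.12 (cv2) and the standard library are available. Lean on these libraries where they do the work, as an engineer would, in place of code of your own. Each camera call takes 0.05 s, during which the arm holds its last target. There are 200 camera calls.

TASK

Lay the steel sight vane flat inside the open cedar demagnetiser box without dropping it, then lower the box's lid gently until it is fully closed. With the lid shut, press the green push button all the way down and let it spring back up; leave the rose disc, copper cup and glass cover where they stand.

Things in the scene. Friction and masses are not known exactly. Their poses are not given: they have to be found in the camera images.
- box: fixed cedar box, open at the top, outside 160 (its x) x 200 (its y) x 70 mm high (without lid); walls and floor 8 mm thick, inner floor 8 mm above its underside. Origin: centre of the underside; its front (copper bands) looks to its -x, the lid is hinged along its far (+x) top rim; z up.
- lid_hinge (a point): point on the hinge line at the middle of the box's far rim, fixed to the lid; hinge line runs along the box's y
- lid_handle (a point): outer end of the brass knob (about 25 mm across) that stands on the outer face of the lid: 130 mm from the hinge line, in the middle of the lid's width, 35 mm off the outer face; moves with the lid
- lid (a joint): lid opening angle: 0 lid level and shut, 1.57 lid upright, up to 1.9 leaning back. The cedar lid is a panel 160 x 200 x 10 mm covering the box, its inner face through the hinge line; it leans over the box below 1.57, starts about upright, closes by swinging its free edge to the box's front (-x) and down; it stays at whatever angle it is left (stiff hinge)
- vane: loose steel sight vane, a slotted flat bar 120 (its x) x 26 (its y) x 14 mm thick, 0.12 kg; origin: centre of its underside, z up as it lies
- pod: fixed grey switch pod 100 (x) x 120 (y) x 45 mm high with the push button in the middle of its top; origin: centre of the underside
- push_top (a point): centre of the top face of the green round push button (44 mm across), pressed straight down; moves with the button
- push (a joint): button travel: 0 up, 0.008 m fully down; springs back, about 6 N to press fully
- rose: bystander: white porcelain compass rose disc, 90 mm across, 8 mm thick, loose; origin: centre of the underside
- cup: bystander: copper damping cup, 72 mm across, 60 mm high, loose; origin: centre of the underside
- cover: bystander: frosted glass bowl cover, a dome 90 mm across, 60 mm high, loose; origin: centre of the underside
Not all that is in view belongs to the job. There is more than one size of the vane; the job needs the largest.

How it is judged (in metres and radians):
On the way, in this order (a step that is already met when the one before it is completed fails the run):
1. the vane lies flat on the box's floor, let go (angle between the z axis of vane and the z axis of box, either way round below 0.15 rad and z of vane in the frame of box between 0 and 0.026 m and x of vane in the frame of box between -0.07 and 0.07 m and y of vane in the frame of box between -0.09 and 0.09 m and contact force between the fingers and vane below 0.1 N and linear speed of vane below 0.03 m/s), for 0.2 s.
2. the lid is fully closed (value of joint lid below 0.05 rad), for 0.2 s.
3. the button is pressed all the way down (value of joint push above 0.007 m), for 0.05 s.
At the end, for the whole second after the job is handed in: The vane lies at rest on the floor inside the box (level to within 0.15 rad, either face up, its origin less than 26 mm above the box's underside), the lid is shut to within 0.05 rad, and the button, having been pressed beyond 7 mm with the lid shut, is back up to within 1.5 mm (angle between the z axis of vane and the z axis of box, either way round below 0.15 rad and z of vane in the frame of box between 0 and 0.026 m and x of vane in the frame of box between -0.07 and 0.07 m and y of vane in the frame of box between -0.09 and 0.09 m and value of joint lid below 0.05 rad and value of joint push below 0.0015 m and linear speed of vane below 0.02 m/s); the robot touches nothing.
It fails at once if the button is pressed (over 3 mm) while the lid is not shut (value of joint push above 0.003 m and value of joint lid above 0.06 rad).
It fails at once if the lid is slammed: faster than 2 rad/s over its last 0.3 rad (value of joint lid below 0.3 rad and velocity of joint lid below -2 rad/s).
It fails at once if the vane is dropped: falls free at over 0.7 m/s (contact force between the fingers and vane below 0.05 N and linear speed of vane above 0.7 m/s).
It fails at once if a bystander is shifted by more than 20 mm or tipped (distance of any of rose, cup, cover from where it was at the start of the episode above 0.02 m or angle between any of rose, cup, cover's own z axis and vertical above 0.3 rad).
It also fails if it takes over 72 s, if anything falls off the work surface, if the arm or the gripper's body presses on something with over 40 N, if the wrist force passes 120 N, or if a joint passes its speed limit or range.

## Working session

There is one attempt and no reset: what is moved stays moved. The work goes in short steps, Python scripts to look and compute and a shell command to move; the robot and the scene stay as the last step left them, time stands still between calls to the robot, and variables do not carry over. Pictures are saved under pics/ and viewed, at most 10 in all, crops included, and the job is handed in when it is done.

```bash
mkdir -p pics; ls
python3 - <<'E'
from rig import *
import cv2,numpy as np
print(observe()); print(grasp_offset)
ims=[]
for n in("side","top"):
    p,d=get_image(n); np.savez(f"{n}0.npz",p=p,d=d); ims.append(p); c=camera_params(n); print(n,c)
    np.savez(f"{n}0.npz",p=p,d=d,**c)
    cv2.imwrite(f"pics/{n}0.png",cv2.resize(p[:,:,::-1],(800,600),interpolation=cv2.INTER_CUBIC))
E
```

```text
pics
{'time_s': 0.0, 'q': array([ 6.15205430e+01,  2.18434084e+01,  7.43855236e+01,  8.44376175e-04,
        8.38589829e+01, -1.23365797e+01]), 'qvel': array([ 0.04055696, -0.04164157, -0.00459617, -0.10971978,  0.02618491,
        0.05246126]), 'joint_efforts': array([ 2.57820182e-03, -4.48453510e+01, -2.31284916e+01,  8.13043158e-06,
        4.67816062e-03,  2.14770495e-05]), 'position': array([0.15277949, 0.5280455 , 0.23068459]), 'tool_rot': array([[-9.60570788e-01,  2.78034542e-01, -7.44549317e-04],
       [ 2.78035329e-01,  9.60569912e-01, -1.34173426e-03],
       [ 3.42143202e-04, -1.49584175e-03, -9.99998823e-01]]), 'ft_force': array([ 0.218747  , -0.09127523,  0.3475988 ]), 'wrist_torque': array([-0.02054619,  0.01204922,  0.01014714]), 'gripper_force': 0.0, 'grip_width': 0.08531467292830891}
0.0187
side {'K': array([[366.31794342,   0.        , 248.68827419],
       [  0.        , 366.31794342, 199.30960795],
       [  0.        ,   0.        ,   1.        ]]), 'R': array([[ 0.75741294, -0.65293371,  0.00179003],
       [-0.45663937, -0.53166411, -0.71331183],
       [ 0.46669703,  0.53945421, -0.70084451]]), 't': array([-0.42060245,  0.39151521,  0.73056697])}
top {'K': array([[346.63729743,   0.        , 255.47330627],
       [  0.        , 346.63729743, 190.91933611],
       [  0.        ,   0.        ,   1.        ]]), 'R': array([[-0.0040839 , -0.99987284,  0.01541516],
       [-0.988524  ,  0.00170872, -0.15105424],
       [ 0.15100869, -0.01585515, -0.98840528]]), 't': array([0.04616807, 0.6144065 , 0.8283619 ])}
```

View pics/side0.png

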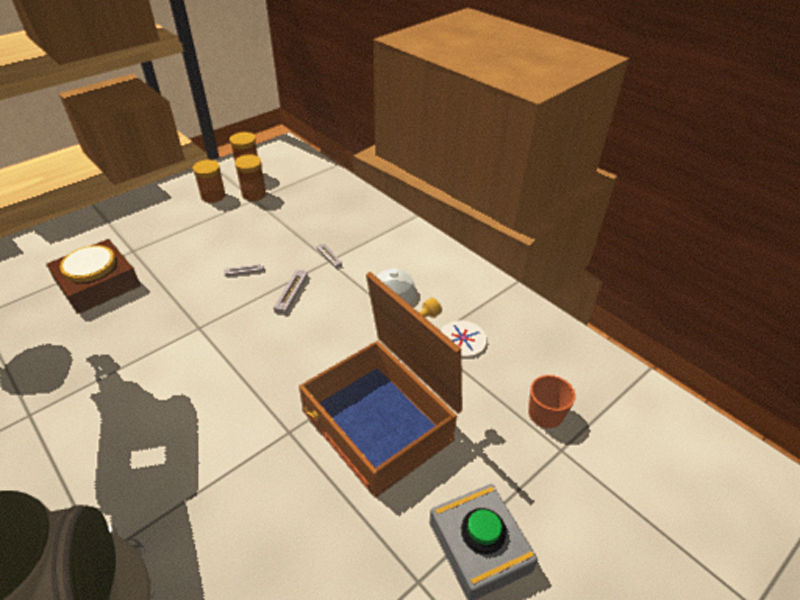

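View pics/top0.png

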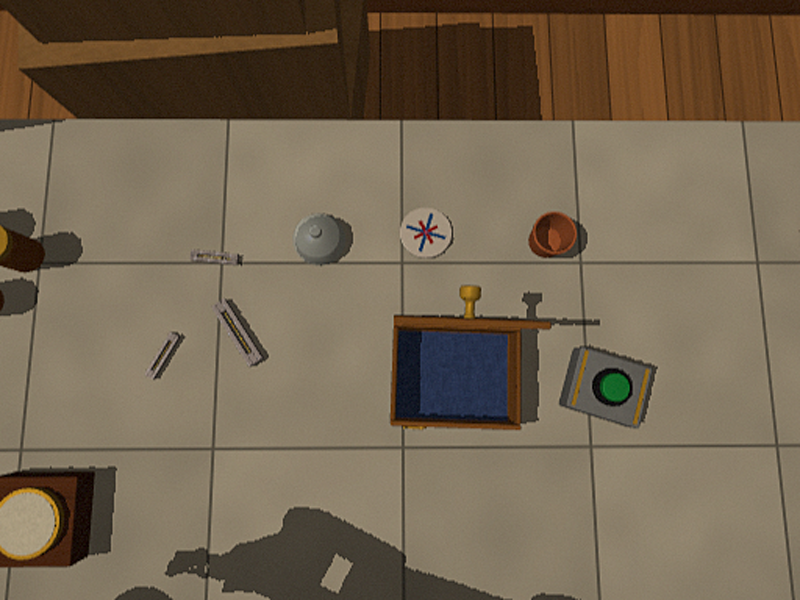

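The top view shows three slotted bars at about (216,257), (239,333) and (164,355) px in the 800x600 picture. The side view shows them at (328,256), (291,292) and (244,271). The one at (239,333) top / (291,292) side looks longest, so I'll measure all three and confirm it in a crop. The box is at (455,375) top, with its lid upright along the upper edge and the knob at (470,295). The pod is at (612,386).

```bash
cat > h.py <<'E'
import numpy as np,cv2
def load(n): return dict(np.load(n+".npz"))
def ray(c,uv):
    uv=np.atleast_2d(np.asarray(uv,float)); K=c['K']
    d=np.c_[(uv-K[:2,2])/K[0,0],np.ones(len(uv))]@c['R']
    return -c['R'].T@c['t'],d
def onplane(c,uv,z):
    o,d=ray(c,uv); return o+d*((z-o[2])/d[:,2])[:,None]
def cloud(c):
    v,u=np.mgrid[:384,:512]; o,d=ray(c,np.c_[u.ravel(),v.ravel()])
    return (o+d*c['d'].reshape(-1,1)).reshape(384,512,3)
def tri(c1,uv1,c2,uv2):
    o1,d1=ray(c1,uv1);o2,d2=ray(c2,uv2);d1=d1[0];d2=d2[0]
    s=np.linalg.lstsq(np.c_[d1,-d2],o2-o1,rcond=None)[0]
    a,b=o1+s[0]*d1,o2+s[1]*d2; return (a+b)/2,np.linalg.norm(a-b)
E
python3 - <<'E'
from h import *
T=load("top0");S=load("side0")
k=.64
# vanes: pixels off the tile colour, boxes in native px
def vane(c,cx,cy,r):
    x0,y0=int(cx*k-r),int(cy*k-r); w=c['p'][y0:y0+2*r,x0:x0+2*r].astype(int)
    X=cloud(c)[y0:y0+2*r,x0:x0+2*r]
    m=(X[:,:,2]>.006).astype(np.uint8)
    n,l,st,ce=cv2.connectedComponentsWithStats(m); i=1+np.argmax(st[1:,4])
    P=X[l==i]; uv=np.argwhere(l==i)[:,::-1]+[x0,y0]
    r_=cv2.minAreaRect((P[:,:2]*1000).astype(np.float32)); 
    print(np.round(ce[i]+[x0,y0],1),"area",st[i,4],"rect mm",np.round(r_[0],1),np.round(r_[1],1),round(r_[2],1),"z pct",np.round(np.percentile(P[:,2],[10,50,90]),4))
    return ce[i]+[x0,y0]
a=[vane(T,*p,26) for p in((216,257),(239,333),(164,355))]
b=[vane(S,*p,20) for p in((328,256),(291,292),(244,271))]
for i in range(3): print("tri",tri(T,a[i],S,b[i]))
# table z, box, pod, bystanders by depth
X=cloud(T); print("table",np.median(X[300:330,330:400,2]))
def comp(c,x0,y0,x1,y1,zl,zh):
    X=cloud(c)[y0:y1,x0:x1]; m=((X[:,:,2]>zl)&(X[:,:,2]<zh)).astype(np.uint8)
    n,l,st,ce=cv2.connectedComponentsWithStats(m); i=1+np.argmax(st[1:,4]); P=X[l==i]
    r=cv2.minAreaRect((P[:,:2]*1000).astype(np.float32)); print(zl,np.round(r[0],1),np.round(r[1],1),round(r[2],1),"zmed",np.median(P[:,2]).round(4)); return P
print("rim");P=comp(T,240,195,345,285,.06,.08)
print("rim extents",P.min(0),P.max(0))
print("pod");comp(T,350,215,430,280,.035,.05)
print("btn");comp(T,350,215,430,280,.051,.09)
print("floor");comp(T,265,215,325,268,-.01,.03)
print("lid");P=comp(T,240,170,380,212,.09,.4);print(P.min(0),P.max(0))
print("cover");P=comp(T,180,130,230,175,.01,.4);print(P.max(0))
print("rose");P=comp(T,250,130,295,170,.004,.4);print(P.max(0))
print("cup");P=comp(T,330,130,380,170,.01,.4);print(P.max(0))
# button by colour, two views
def g(c):
    h=cv2.cvtColor(c['p'],cv2.COLOR_RGB2HSV); m=cv2.inRange(h,(45,120,60),(80,255,255)); n,l,st,ce=cv2.connectedComponentsWithStats(m);i=1+np.argmax(st[1:,4]);return ce[i]
print("btn",g(T),g(S),tri(T,g(T),S,g(S)))
x=T['p'][140:255,80:190]; cv2.imwrite("pics/vanes.png",cv2.resize(x[:,:,::-1],(574,600),interpolation=cv2.INTER_CUBIC))
E
```

```text
[136.9 163.7] area 163 rect mm [608.1 218.7] [404.9  47.7] 58.7 z pct [0.0072 0.0096 0.0118]
[151.4 212. ] area 415 rect mm [519.4 220. ] [322.5  77.9] 63.5 z pct [0.0099 0.0142 0.0164]
[103.2 226.7] area 191 rect mm [524.5 259.4] [404.2  75. ] 88.7 z pct [0.0074 0.0094 0.0118]
[210.3 163.2] area 87 rect mm [693.  360.7] [86.  17.8] 83.9 z pct [0.0073 0.0103 0.0132]
[185.5 186.3] area 248 rect mm [359.2 -39.6] [931.8  72.4] 59.8 z pct [0.0088 0.0148 0.0174]
[155.2 172.4] area 113 rect mm [326.4   3. ] [984.4  78.9] 65.3 z pct [0.0074 0.0105 0.013 ]
tri (array([0.69282655, 0.35774285, 0.0102415 ]), np.float64(0.001175573823272419))
tri (array([0.56427215, 0.31411576, 0.01121815]), np.float64(0.0022038424277906776))
tri (array([0.52690377, 0.43598366, 0.01076769]), np.float64(0.0020662897929329877))
table 0.0011845204456701897
rim
0.06 [491.  -42.4] [200.4 155.4] 87.7 zmed 0.07
rim extents [ 0.41084185 -0.14503767  0.06000142] [0.57144191 0.05851519 0.07491349]
pod
0.035 [ 474.1 -288.3] [120.6 100.5] 72.5 zmed 0.0461
btn
0.051 [ 473.6 -288.1] [58.5 58.2] 68.1 zmed 0.0674
floor
-0.01 [490.1 -57.3] [154.5 133.4] 89.6 zmed 0.0096
lid
0.09 [579.6 -45.7] [198.5  55.6] 87.8 zmed 0.2294
[ 0.54804691 -0.14399806  0.09123297] [0.60773119 0.05431158 0.23385412]
cover
0.01 [721.7 180.2] [81.4 88.9] 18.3 zmed 0.0381
[0.76688353 0.2253418  0.06396661]
rose
0.004 [737.5  -1.2] [86.3 89. ] 89.4 zmed 0.0087
[0.78193573 0.04192373 0.01365931]
cup
0.01 [ 722.1 -207.7] [70.  70.1] 87.0 zmed 0.0465
[ 0.75695803 -0.17247292  0.06497045]
btn [393.2014652  247.49084249] [309.66153846 336.4974359 ] (array([ 0.47227564, -0.28729432,  0.06774102]), np.float64(0.00044834099346052693))
```

View pics/vanes.png

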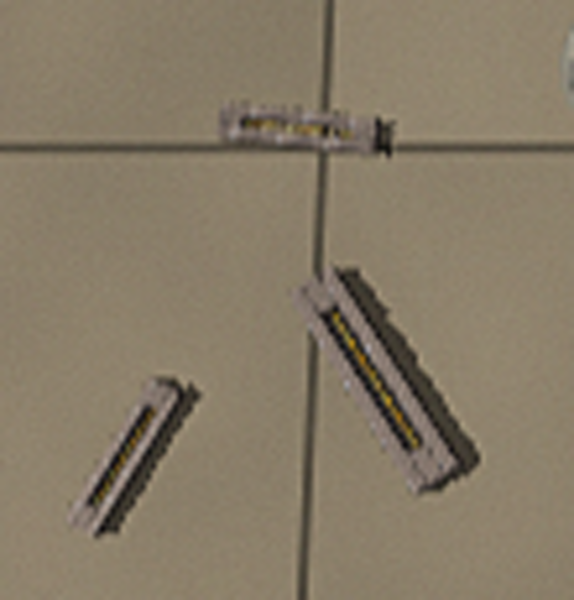

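The crop shows the longest bar centred at about (383,380), running from (325,275) to (440,480). The short bars are at (305,128) and (133,455). The middle bar is the largest and about 14 mm thick against about 10 mm for the others, so it is the one I need. Next I'll refine its pose, the box axes and the lid.

Run:
```python
from h import *
from rig import observe
T=load("top0");S=load("side0")
for c,bx in((T,(125,185,180,240)),(S,(165,165,210,207))):
    x0,y0,x1,y1=bx; X=cloud(c)[y0:y1,x0:x1]; D=c['d'][y0:y1,x0:x1]
    m=((X[:,:,2]>.009)&(X[:,:,2]<.03)&(D>0)).astype(np.uint8)
    n,l,st,ce=cv2.connectedComponentsWithStats(m); i=1+np.argmax(st[1:,4]); P=X[l==i]
    r=cv2.minAreaRect((P[:,:2]*1000).astype(np.float32)); b=cv2.boxPoints(r)
    e=[b[1]-b[0],b[2]-b[1]]; e=max(e,key=np.linalg.norm); print("vane",r[0],r[1],"long-axis deg",np.degrees(np.arctan2(e[1],e[0]))%180,"top z",np.percentile(P[:,2],[50,80]),len(P))
    mu=P[:,:2].mean(0);w,v=np.linalg.eigh(np.cov((P[:,:2]-mu).T));print(mu,np.degrees(np.arctan2(v[1,1],v[0,1]))%180)
X=cloud(S); 
for c,n in((T,"top"),(S,"side")):
    X=cloud(c).reshape(-1,3); ok=c['d'].ravel()>0
    for z in(.1,.13,.16,.19,.22):
        k=ok&(abs(X[:,2]-z)<.008)&(X[:,0]>.53)&(X[:,0]<.62)&(X[:,1]>-.15)&(X[:,1]<.065)&((X[:,1]>-.02)|(X[:,1]<-.07))
        if k.sum()>15:
            f=np.polyfit(X[k,1],X[k,0],1); print(n,z,k.sum(),"x at y=-.043",np.polyval(f,-.043).round(4),"slope",f[0].round(3))
    k=ok&(X[:,2]>.066)&(X[:,2]<.075)&(abs(X[:,0]-.5)<.1)&(X[:,1]>-.16)&(X[:,1]<.075)
    r=cv2.minAreaRect((X[k,:2]*1000).astype(np.float32));print(n,"rim",r)
    h=cv2.cvtColor(c['p'],cv2.COLOR_RGB2HSV).reshape(-1,3); k=ok&(h[:,0]>14)&(h[:,0]<28)&(h[:,1]>150)&(X[:,0]>.56)&(X[:,0]<.7)&(abs(X[:,1]+.04)<.05)&(X[:,2]>.15)
    print(n,"knob",k.sum(),X[k].mean(0),X[k].max(0),X[k].min(0))
```

```text
vane (565.434814453125, 313.65924072265625) (119.5157470703125, 26.673404693603516) long-axis deg 33.63054 top z [0.01447419 0.01574688] 373
[0.56508476 0.31304824] 34.075146860263686
vane (564.58447265625, 315.4230651855469) (120.7944107055664, 28.333873748779297) long-axis deg 32.618046 top z [0.01506354 0.01692571] 218
[0.5626274  0.31302044] 33.65136200484508
top 0.22 19 x at y=-.043 0.5574 slope 0.045
top rim ((498.355712890625, -42.63005065917969), (200.02142333984375, 170.04876708984375), 87.83045959472656)
top knob 196 [ 0.58626896 -0.04189385  0.21460104] [0.60543904 0.00885782 0.23251859] [ 0.56011827 -0.08061412  0.20350343]
side 0.1 145 x at y=-.043 0.5697 slope 0.032
side 0.13 158 x at y=-.043 0.5654 slope 0.031
side 0.16 166 x at y=-.043 0.5615 slope 0.033
side 0.19 176 x at y=-.043 0.5572 slope 0.035
side 0.22 187 x at y=-.043 0.5531 slope 0.034
side rim ((493.238525390625, -40.20912170410156), (200.9485321044922, 162.37548828125), 88.11160278320312)
side knob 116 [ 0.58988998 -0.04751691  0.20998198] [ 0.6048756  -0.00742327  0.23024257] [ 0.56000933 -0.08150458  0.15112684]
```

Vane: (0.565, 0.3135), long axis 33.6°, top at 14–15 mm and 120 x 27 mm, which matches the text. Box centre is about (0.493, -0.042), yaw -2°, rim at 0.070. The lid leans over at about 82°. Moving above the vane now.

```bash
cat >> h.py <<'E'
def togo(P,yaw):
    """fractions of full scale from the present pose to TCP P, tool pointing down with tool x at yaw (deg)"""
    from rig import observe; from scipy.spatial.transform import Rotation as Ro
    s=observe(); R=s['tool_rot']; a=np.radians(yaw); c,n=np.cos(a),np.sin(a)
    G=np.array([[c,n,0],[n,-c,0],[0,0,-1.]])
    print("t",round(s['time_s'],2),"pos",s['position'].round(4),"shift",(R.T@(np.array(P)-s['position'])/.5).round(4),"turn",(Ro.from_matrix(R.T@G).as_rotvec()/np.pi).round(4),"ft",s['ft_force'].round(1),"grip",s['grip_width'].round(4),round(s['gripper_force'],1))
E
A='[[-0.911,-0.183,0.222],[0,0,-0.276]]'
python3 -m handwheel '[[[-0.911,-0.183,0.222],[0,0,-0.276]],[[-0.911,-0.183,0.222],[0,0,-0.276]],[[-0.911,-0.183,0.222],[0,0,-0.276]],[[-0.911,-0.183,0.222],[0,0,-0.276]],[[-0.911,-0.183,0.222],[0,0,-0.276]],[[-0.911,-0.183,0.222],[0,0,-0.276]],[[-0.911,-0.183,0.222],[0,0,-0.276]],[[-0.911,-0.183,0.222],[0,0,-0.276]],[[-0.911,-0.183,0.222],[0,0,-0.276]],[[-0.911,-0.183,0.222],[0,0,-0.276]]]' 1
python3 -m handwheel '[[[0,0,0],[0,0,0]],[[0,0,0],[0,0,0]]]'
python3 -c "
from h import *
togo([.565,.3135,.003],213.6)"
```

```text
time_s: 1.1
position: [0.5665, 0.3124, 0.1194]
tool_rot: [[-0.834, -0.552, -0.001], [-0.552, 0.834, -0.0], [0.001, 0.0, -1.0]]
ft_force: [-0.6, 0.7, 1.2]
grip_width: 0.0857
gripper_force: 0.0
time_s: 1.3
position: [0.5653, 0.3129, 0.1192]
tool_rot: [[-0.835, -0.551, -0.002], [-0.551, 0.835, -0.0], [0.002, 0.001, -1.0]]
ft_force: [-0.8, 0.7, 0.7]
grip_width: 0.0852
gripper_force: 0.0Traceback (most recent call last):
  File "<string>", line 3, in <module>
    togo([.565,.3135,.003],213.6)
    ~~~~^^^^^^^^^^^^^^^^^^^^^^^^^
  File "h.py", line 21, in togo
    print("t",round(s['time_s'],2),"pos",s['position'].round(4),"shift",(R.T@(np.array(P)-s['position'])/.5).round(4),"turn",(Ro.from_matrix(R.T@G).as_rotvec()/np.pi).round(4),"ft",s['ft_force'].round(1),"grip",s['grip_width'].round(4),round(s['gripper_force'],1))
                                                                                                                                                                                                                   ^^^^^^^^^^^^^^^^^^^^^
AttributeError: 'float' object has no attribute 'round'
```

```bash
sed -i "s/s\['grip_width'\].round(4)/round(s['grip_width'],4)/" h.py
python3 -m handwheel '[[[0,0,0.06],[0,0,0]],[[0,0,0.12],[0,0,0]],[[0,0,0.17],[0,0,0]],[[0,0,0.2],[0,0,0]],[[0,0,0.215],[0,0,0]],[[0,0,0.225],[0,0,0]],[[0,0,0.232],[0,0,0]],[[0,0,0.232],[0,0,0]]]'
python3 -m handwheel '[[[0,0,0],[0,0,0]],[[0,0,0],[0,0,0]],[[0,0,0],[0,0,0]],[[0,0,0],[0,0,0]],[[0,0,0],[0,0,0]],[[0,0,0],[0,0,0]],[[0,0,0],[0,0,0]],[[0,0,0],[0,0,0]],[[0,0,0],[0,0,0]],[[0,0,0],[0,0,0]]]' 0 50
```

```text
time_s: 2.1
position: [0.565, 0.314, 0.0047]
tool_rot: [[-0.833, -0.553, 0.001], [-0.553, 0.833, 0.0], [-0.001, -0.0, -1.0]]
ft_force: [1.1, -0.1, -0.1]
grip_width: 0.0853
gripper_force: 0.0
time_s: 3.1
position: [0.5653, 0.3138, 0.0048]
tool_rot: [[-0.834, -0.552, 0.001], [-0.552, 0.834, 0.0], [-0.001, -0.0, -1.0]]
ft_force: [0.2, 1.2, 4.3]
grip_width: 0.0246
gripper_force: 49.7
```

```bash
python3 -m handwheel '[[[0,0,-0.03],[0,0,0]],[[0,0,-0.08],[0,0,0]],[[0,0,-0.15],[0,0,0]],[[0,0,-0.23],[0,0,0]],[[0,0,-0.3],[0,0,0]],[[0,0,-0.34],[0,0,0]],[[0,0,-0.34],[0,0,0]],[[0,0,-0.34],[0,0,0]]]'
python3 - <<'E'
from h import *
from rig import *
togo([.473,-.041,.17],88)
p,d=get_image("side"); cv2.imwrite("pics/s1.png",cv2.resize(p[:,:,::-1],(800,600)))
E
```

```text
time_s: 3.9
position: [0.5645, 0.3136, 0.1737]
tool_rot: [[-0.834, -0.552, -0.001], [-0.552, 0.834, -0.0], [0.001, 0.0, -1.0]]
ft_force: [1.1, -0.6, -2.6]
grip_width: 0.0244
gripper_force: 49.3
t 3.9 pos [0.5645 0.3136 0.1737] shift [ 0.5444 -0.49    0.0078] turn [-3.000e-04 -3.000e-04  6.974e-01] ft [ 1.1 -0.6 -2.6] grip 0.0244 49.3
```

View pics/s1.png

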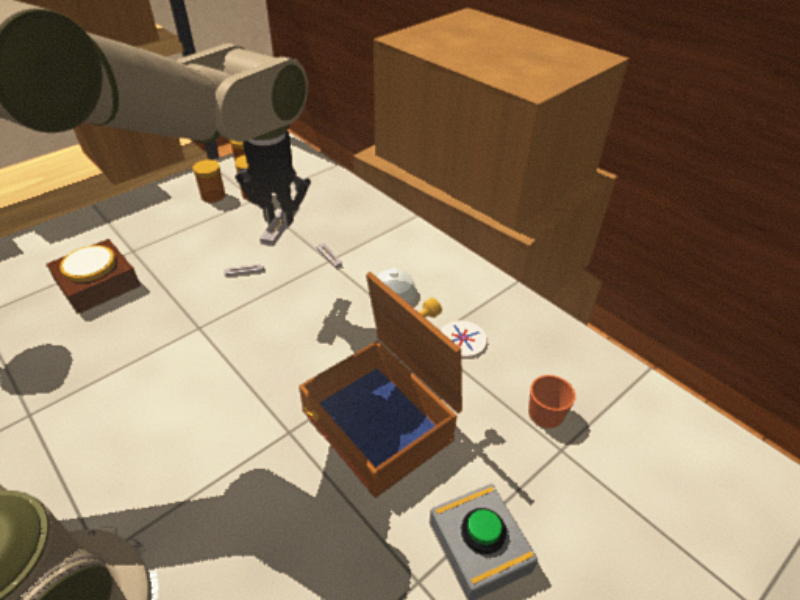

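The vane hangs level in the fingers at (275,225) px. Carrying it over the box and turning.

```bash
python3 -m handwheel '[[[0.05,-0.05,0],[0,0,0.04]],[[0.1,-0.1,0],[0,0,0.08]],[[0.15,-0.14,0],[0,0,0.12]],[[0.2,-0.18,0],[0,0,0.16]],[[0.25,-0.23,0],[0,0,0.2]],[[0.3,-0.27,0],[0,0,0.24]],[[0.35,-0.32,0],[0,0,0.28]],[[0.4,-0.36,0],[0,0,0.32]],[[0.44,-0.4,0],[0,0,0.36]],[[0.48,-0.43,0],[0,0,0.4]]]'
python3 -c "
from h import *
togo([.473,-.041,.17],88)"
```

```text
time_s: 4.95
position: [0.4828, 0.0007, 0.1729]
tool_rot: [[-0.779, 0.627, -0.003], [0.627, 0.779, 0.001], [0.003, -0.001, -1.0]]
ft_force: [0.6, 0.7, -0.8]
grip_width: 0.0242
gripper_force: 49.8
t 4.95 pos [0.4828 0.0007 0.1729] shift [-0.037  -0.0772  0.0057] turn [-0.0008 -0.0006  0.2955] ft [ 0.6  0.7 -0.8] grip 0.0242 49.8
```

```bash
python3 -m handwheel '[[[-0.01,-0.02,0],[0,0,0.04]],[[-0.02,-0.04,0],[0,0,0.08]],[[-0.03,-0.06,0],[0,0,0.12]],[[-0.037,-0.076,0],[0,0,0.16]],[[-0.037,-0.076,0],[0,0,0.2]],[[-0.037,-0.076,0],[0,0,0.24]],[[-0.037,-0.076,0],[0,0,0.28]],[[-0.037,-0.076,0],[0,0,0.296]],[[-0.037,-0.076,0],[0,0,0.296]],[[-0.037,-0.076,0],[0,0,0.296]]]'
python3 - <<'E'
from h import *
from rig import *
togo([.473,-.041,.012],88)
p,d=get_image("top"); cv2.imwrite("pics/t2.png",cv2.resize(p[130:322,192:448,::-1],(800,600),interpolation=2))
E
```

```text
time_s: 5.95
position: [0.4742, -0.0392, 0.1735]
tool_rot: [[0.029, 1.0, -0.002], [1.0, -0.029, 0.001], [0.001, -0.002, -1.0]]
ft_force: [0.0, -0.6, -0.4]
grip_width: 0.0245
gripper_force: 49.8
t 5.95 pos [ 0.4742 -0.0392  0.1735] shift [-0.0038 -0.0016  0.3229] turn [-0.0006 -0.0002  0.0019] ft [ 0.  -0.6 -0.4] grip 0.0245 49.8
```

View pics/t2.png

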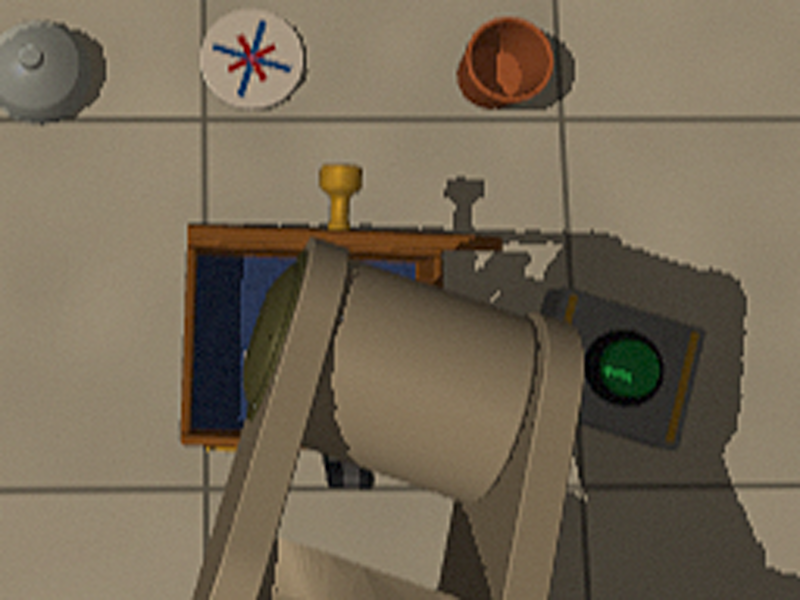

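The picture shows the wrist over the box at (400,350), with the lid upright along y≈235 px. I'll check the arm-to-lid clearance from the depth before going down.

Run:
```python
from h import *
from rig import *
for n in("side","top"):
    c=camera_params(n); p,d=get_image(n); c['p'],c['d']=p,d; X=cloud(c).reshape(-1,3); ok=d.ravel()>0
    for z in np.arange(.18,.6,.04):
        k=ok&(abs(X[:,2]-z)<.02)&(abs(X[:,1]+.04)<.14)&(X[:,0]<.7)&(X[:,0]>.2)
        if k.any(): print(n,z.round(2),k.sum(),"x max",np.percentile(X[k,0],[50,98,100]).round(3))
```

```text
side 0.18 914 x max [0.485 0.562 0.598]
side 0.22 943 x max [0.552 0.602 0.607]
side 0.26 658 x max [0.458 0.533 0.536]
side 0.3 363 x max [0.445 0.492 0.51 ]
side 0.34 652 x max [0.452 0.497 0.5  ]
side 0.38 203 x max [0.45  0.479 0.483]
side 0.42 1440 x max [0.422 0.492 0.496]
side 0.46 4097 x max [0.438 0.507 0.529]
side 0.5 3839 x max [0.368 0.468 0.493]
side 0.54 3009 x max [0.299 0.365 0.377]
side 0.58 3737 x max [0.264 0.329 0.342]
top 0.18 26 x max [0.568 0.574 0.575]
top 0.22 706 x max [0.56  0.605 0.608]
top 0.26 123 x max [0.416 0.424 0.425]
top 0.42 367 x max [0.413 0.52  0.534]
top 0.46 6055 x max [0.473 0.521 0.535]
top 0.5 6747 x max [0.392 0.479 0.494]
top 0.54 2809 x max [0.358 0.376 0.379]
```

```bash
python3 -m handwheel '[[[-0.002,-0.012,0.04],[0,0,0.002]],[[-0.002,-0.012,0.08],[0,0,0.002]],[[-0.002,-0.012,0.12],[0,0,0.002]],[[-0.002,-0.012,0.16],[0,0,0.002]],[[-0.002,-0.012,0.2],[0,0,0.002]],[[-0.002,-0.012,0.23],[0,0,0.002]],[[-0.002,-0.012,0.26],[0,0,0.002]],[[-0.002,-0.012,0.28],[0,0,0.002]],[[-0.002,-0.012,0.3],[0,0,0.002]],[[-0.002,-0.012,0.3],[0,0,0.002]]]'
python3 -m handwheel '[[[0,0,0.004],[0,0,0]],[[0,0,0.008],[0,0,0]],[[0,0,0.012],[0,0,0]],[[0,0,0.016],[0,0,0]],[[0,0,0.016],[0,0,0]],[[0,0,0.016],[0,0,0]]]'
```

```text
time_s: 7.1
position: [0.4682, -0.04, 0.0235]
tool_rot: [[0.037, 0.999, -0.002], [0.999, -0.037, 0.001], [0.001, -0.002, -1.0]]
ft_force: [-0.0, -0.1, -0.9]
grip_width: 0.0247
gripper_force: 49.8
time_s: 7.7
position: [0.4693, -0.0404, 0.0165]
tool_rot: [[0.037, 0.999, 0.002], [0.999, -0.037, -0.0], [-0.0, 0.002, -1.0]]
ft_force: [5.0, 0.7, -1.1]
grip_width: 0.0241
gripper_force: 51.0
```

```bash
python3 -m handwheel '[[[0,0,0.002],[0,0,0]],[[0,0,0.004],[0,0,0]],[[0,0,0.006],[0,0,0]],[[0,0,0.006],[0,0,0]],[[0,0,0.006],[0,0,0]]]'
python3 -c "
from h import *
togo([.473,-.041,.17],88)"
```

```text
time_s: 8.2
position: [0.4704, -0.0407, 0.0139]
tool_rot: [[0.037, 0.999, 0.005], [0.999, -0.037, -0.001], [-0.001, 0.005, -1.0]]
ft_force: [8.5, -0.5, 1.1]
grip_width: 0.0245
gripper_force: 52.8
t 8.2 pos [ 0.4704 -0.0407  0.0139] shift [-0.0007  0.0066 -0.3121] turn [ 0.0015  0.0004 -0.0007] ft [ 8.5 -0.5  1.1] grip 0.0245 52.8
```

The +x force means the gripper is rubbing the front wall, so I'll shift 10 mm toward +x.

```bash
python3 -m handwheel '[[[0,0.01,-0.004],[0,0,0]],[[0,0.02,-0.004],[0,0,0]],[[0,0.02,-0.004],[0,0,0]],[[0,0.02,0],[0,0,0]],[[0,0.02,0.003],[0,0,0]],[[0,0.02,0.003],[0,0,0]]]'
python3 -c "
from h import *
togo([.473,-.041,.17],88)"
```

```text
time_s: 8.8
position: [0.4782, -0.0404, 0.0127]
tool_rot: [[0.037, 0.999, 0.0], [0.999, -0.037, -0.0], [-0.0, 0.0, -1.0]]
ft_force: [-4.3, 1.6, 14.3]
grip_width: 0.0242
gripper_force: 54.9
t 8.8 pos [ 0.4782 -0.0404  0.0127] shift [-0.0017 -0.0104 -0.3146] turn [ 0.      0.     -0.0005] ft [-4.3  1.6 14.3] grip 0.0242 54.9
```

```bash
python3 -m handwheel '[[[0,0,-0.004],[0,0,0]],[[0,0,-0.004],[0,0,0]],[[0,0,-0.004],[0,0,0]],[[0,0,-0.004],[0,0,0]],[[0,0,-0.004],[0,0,0]],[[0,0,-0.004],[0,0,0]]]' 0.5
python3 -m handwheel '[[[0,0,-0.03],[0,0,0]],[[0,0,-0.08],[0,0,0]],[[0,0,-0.15],[0,0,0]],[[0,0,-0.23],[0,0,0]],[[0,0,-0.31],[0,0,0]],[[0,0,-0.39],[0,0,0]],[[0,0,-0.45],[0,0,0]],[[0,0,-0.5],[0,0,0]],[[0,0,-0.5],[0,0,0]]]'
python3 - <<'E'
from h import *
from rig import *
togo([.473,-.041,.17],88)
for n in("side","top"):
    c=camera_params(n); p,d=get_image(n); np.savez(n+"3.npz",p=p,d=d,**c)
c=load("side3"); cv2.imwrite("pics/s3.png",cv2.resize(c['p'][170:320,180:330,::-1],(600,600),interpolation=2))
X=cloud(c).reshape(-1,3)
k=(c['d'].ravel()>0)&(X[:,2]>.016)&(X[:,2]<.04)&(abs(X[:,0]-.49)<.06)&(abs(X[:,1]+.04)<.08)
r=cv2.minAreaRect((X[k,:2]*1000).astype(np.float32));print(r,np.percentile(X[k,2],[20,50,80]),k.sum())
E
```

```text
time_s: 9.4
position: [0.4786, -0.0405, 0.0137]
tool_rot: [[0.037, 0.999, -0.0], [0.999, -0.037, 0.0], [0.0, -0.0, -1.0]]
ft_force: [0.3, 0.9, 0.4]
grip_width: 0.0429
gripper_force: 0.0
time_s: 10.3
position: [0.4795, -0.0408, 0.2669]
tool_rot: [[0.037, 0.999, 0.006], [0.999, -0.037, -0.002], [-0.002, 0.006, -1.0]]
ft_force: [0.2, 0.0, -1.2]
grip_width: 0.0429
gripper_force: 0.0
t 10.3 pos [ 0.4795 -0.0408  0.2669] shift [-0.0005 -0.0142  0.1937] turn [ 0.0019  0.0006 -0.0006] ft [ 0.2  0.  -1.2] grip 0.0429 0.0
((476.1310729980469, -41.705997467041016), (120.48342895507812, 27.39145851135254), 88.31656646728516) [0.01996291 0.02261908 0.0238038 ] 411
```

View pics/s3.png

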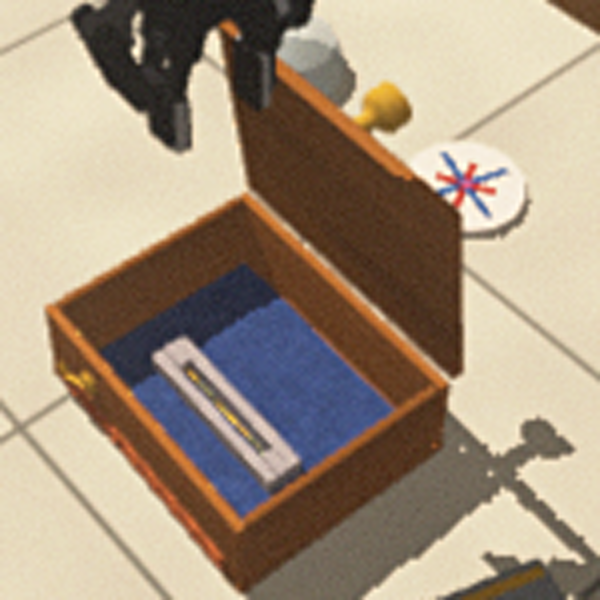

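The vane lies flat in the box at (228,412) px with its top at 22.6 mm, which is correct for an 8 mm floor plus 14 mm. Next I'll bring the closed fingers over and behind the lid, to the +y side of the knob.

```bash
python3 -m handwheel '[[[0,0,-0.08],[0,0,0]],[[0,0,-0.08],[0,0,0]],[[0.05,0.08,-0.08],[0,0,0]],[[0.1,0.16,-0.08],[0,0,0]],[[0.102,0.24,-0.08],[0,0,0]],[[0.102,0.277,-0.08],[0,0,0]],[[0.102,0.277,-0.08],[0,0,0]],[[0.102,0.277,-0.08],[0,0,0]],[[0.102,0.277,-0.08],[0,0,0]]]' 0
python3 - <<'E'
from h import *
H=np.array([.574,.07]); z0=np.array([.62,.2])
togo([.62,.005,.2],88)
for t in range(82,-3,-4):
    a=np.radians(t); C=H+.13*np.array([-np.cos(a),np.sin(a)])+.01*np.array([np.sin(a),np.cos(a)]); P=C+[.0145,0]
    print(t,P.round(4),"tool y,z frac from (.62,.2):",((P-z0)/[.5,-.5]).round(3))
E
```

```text
time_s: 11.3
position: [0.618, 0.0053, 0.3037]
tool_rot: [[0.037, 0.999, -0.001], [0.999, -0.037, 0.0], [0.0, -0.001, -1.0]]
ft_force: [-0.4, 0.5, 0.3]
grip_width: -0.0002
gripper_force: 0.0
t 11.3 pos [0.618  0.0053 0.3037] shift [-0.0005  0.0042  0.2073] turn [-0.0002 -0.     -0.0007] ft [-0.4  0.5  0.3] grip -0.0002 0.0
82 [0.5803 0.2001] tool y,z frac from (.62,.2): [-0.079 -0.   ]
78 [0.5713 0.1992] tool y,z frac from (.62,.2): [-0.097  0.002]
74 [0.5623 0.1977] tool y,z frac from (.62,.2): [-0.115  0.005]
70 [0.5534 0.1956] tool y,z frac from (.62,.2): [-0.133  0.009]
66 [0.5448 0.1928] tool y,z frac from (.62,.2): [-0.15   0.014]
62 [0.5363 0.1895] tool y,z frac from (.62,.2): [-0.167  0.021]
58 [0.5281 0.1855] tool y,z frac from (.62,.2): [-0.184  0.029]
54 [0.5202 0.1811] tool y,z frac from (.62,.2): [-0.2    0.038]
50 [0.5126 0.176 ] tool y,z frac from (.62,.2): [-0.215  0.048]
46 [0.5054 0.1705] tool y,z frac from (.62,.2): [-0.229  0.059]
42 [0.4986 0.1644] tool y,z frac from (.62,.2): [-0.243  0.071]
38 [0.4922 0.1579] tool y,z frac from (.62,.2): [-0.256  0.084]
34 [0.4863 0.151 ] tool y,z frac from (.62,.2): [-0.267  0.098]
30 [0.4809 0.1437] tool y,z frac from (.62,.2): [-0.278  0.113]
26 [0.476 0.136] tool y,z frac from (.62,.2): [-0.288  0.128]
22 [0.4717 0.128 ] tool y,z frac from (.62,.2): [-0.297  0.144]
18 [0.468  0.1197] tool y,z frac from (.62,.2): [-0.304  0.161]
14 [0.4648 0.1112] tool y,z frac from (.62,.2): [-0.31   0.178]
10 [0.4622 0.1024] tool y,z frac from (.62,.2): [-0.316  0.195]
6 [0.4603 0.0935] tool y,z frac from (.62,.2): [-0.319  0.213]
2 [0.4589 0.0845] tool y,z frac from (.62,.2): [-0.322  0.231]
-2 [0.4582 0.0755] tool y,z frac from (.62,.2): [-0.324  0.249]
```

```bash
python3 -m handwheel '[[[0,0.004,0.08],[0,0,0]],[[0,0.004,0.16],[0,0,0]],[[0,0.004,0.207],[0,0,0]],[[0,0.004,0.207],[0,0,0]],[[0,0.004,0.207],[0,0,0]]]'
python3 -m handwheel '[[[0,-0.04,0],[0,0,0]],[[0,-0.079,0],[0,0,0]],[[0,-0.097,0.002],[0,0,0]],[[0,-0.115,0.005],[0,0,0]],[[0,-0.133,0.009],[0,0,0]],[[0,-0.15,0.014],[0,0,0]],[[0,-0.167,0.021],[0,0,0]],[[0,-0.184,0.029],[0,0,0]],[[0,-0.2,0.038],[0,0,0]],[[0,-0.2,0.038],[0,0,0]]]'
python3 - <<'E'
from h import *
from rig import *
togo([.5202,.005,.1811],88)
c=camera_params("side"); p,d=get_image("side"); c['d']=d
cv2.imwrite("pics/s4.png",cv2.resize(p[120:320,180:380,::-1],(600,600),interpolation=2))
E
```

```text
time_s: 11.8
position: [0.6208, 0.0051, 0.2018]
tool_rot: [[0.037, 0.999, 0.002], [0.999, -0.037, -0.0], [-0.0, 0.002, -1.0]]
ft_force: [0.4, -0.1, 0.3]
grip_width: -0.0001
gripper_force: 0.0
time_s: 12.8
position: [0.5195, 0.0092, 0.1805]
tool_rot: [[0.037, 0.999, -0.002], [0.999, -0.037, 0.0], [0.0, -0.002, -1.0]]
ft_force: [0.1, -0.2, 0.1]
grip_width: -0.0001
gripper_force: 0.0
t 12.8 pos [0.5195 0.0092 0.1805] shift [-0.0083  0.0016 -0.0012] turn [-0.0007 -0.0001 -0.0006] ft [ 0.1 -0.2  0.1] grip -0.0001 0.0
```

View pics/s4.png

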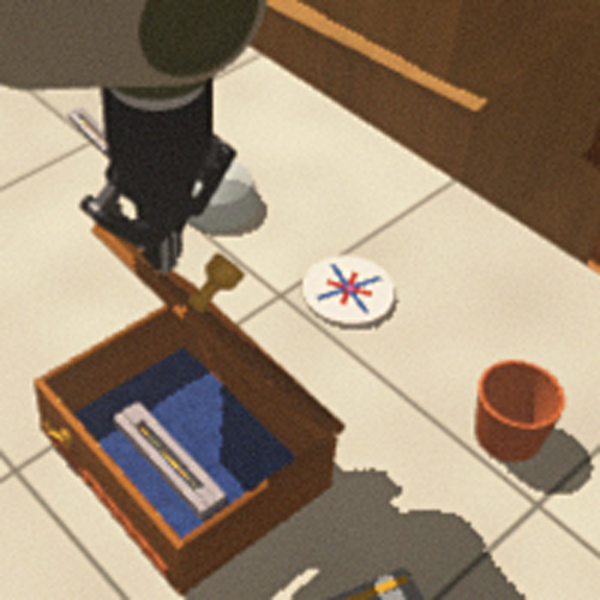

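The picture shows the fingers on the outer face of the lid at (170,262), with the lid coming over and the vane still lying at (170,460). The push continues.

```bash
python3 -m handwheel '[[[-0.003,-0.015,0.01],[0,0,0]],[[-0.006,-0.029,0.021],[0,0,0]],[[-0.008,-0.043,0.033],[0,0,0]],[[-0.008,-0.056,0.046],[0,0,0]],[[-0.008,-0.067,0.06],[0,0,0]],[[-0.008,-0.078,0.075],[0,0,0]],[[-0.008,-0.088,0.09],[0,0,0]],[[-0.008,-0.097,0.106],[0,0,0]],[[-0.008,-0.104,0.123],[0,0,0]],[[-0.008,-0.104,0.123],[0,0,0]]]'
python3 -m handwheel '[[[0,-0.003,0.009],[0,0,0]],[[0,-0.006,0.017],[0,0,0]],[[0,-0.009,0.025],[0,0,0]],[[0,-0.012,0.034],[0,0,0]],[[0,-0.013,0.042],[0,0,0]],[[0,-0.015,0.05],[0,0,0]],[[0,-0.016,0.06],[0,0,0]],[[0,-0.018,0.068],[0,0,0]],[[0,-0.019,0.076],[0,0,0]],[[0,-0.019,0.076],[0,0,0]]]'
python3 -c "
from h import *
togo([.4582,.005,.08],88)"
```

```text
time_s: 13.85
position: [0.4679, 0.007, 0.1186]
tool_rot: [[0.037, 0.999, -0.002], [0.999, -0.037, 0.001], [0.0, -0.002, -1.0]]
ft_force: [-0.3, 0.4, -0.3]
grip_width: -0.0005
gripper_force: 0.0
time_s: 14.85
position: [0.459, 0.0073, 0.0813]
tool_rot: [[0.037, 0.999, -0.001], [0.999, -0.037, 0.0], [0.0, -0.001, -1.0]]
ft_force: [0.2, -0.3, -0.2]
grip_width: 0.0002
gripper_force: 0.0
t 14.85 pos [0.459  0.0073 0.0813] shift [-0.0046 -0.0014  0.0026] turn [-0.0003 -0.0001 -0.0006] ft [ 0.2 -0.3 -0.2] grip 0.0002 0.0
```

```bash
python3 -m handwheel '[[[0,0,0.003],[0,0,0]],[[0,0,0.006],[0,0,0]],[[0,0,0.006],[0,0,0]],[[0,0,0.006],[0,0,0]]]'
python3 - <<'E'
from h import *
from rig import *
togo([.4582,.005,.08],88)
c=camera_params("side"); p,d=get_image("side"); c['d']=d; X=cloud(c).reshape(-1,3)
for lo,hi in((.42,.44),(.5,.52),(.55,.57)):
    k=(d.ravel()>0)&(X[:,0]>lo)&(X[:,0]<hi)&(X[:,1]<-.09)&(X[:,1]>-.135)&(X[:,2]>.05); print(lo,k.sum(),np.median(X[k,2]))
E
```

```text
time_s: 15.25
position: [0.4594, 0.0072, 0.0803]
tool_rot: [[0.036, 0.999, 0.001], [0.999, -0.036, -0.001], [-0.0, 0.001, -1.0]]
ft_force: [-5.5, 0.9, 20.0]
grip_width: -0.0001
gripper_force: 9.8
t 15.25 pos [0.4594 0.0072 0.0803] shift [-0.0046 -0.0022  0.0007] turn [ 0.0004  0.0002 -0.0005] ft [-5.5  0.9 20. ] grip -0.0001 9.8
0.42 156 0.08159073257651178
0.5 141 0.08152992355551614
0.55 126 0.08135777635758562
```

The lid is shut: its outer face is level at 0.081 along its whole length, and it pushes back with 20 N. Moving over the button.

```bash
python3 -m handwheel '[[[0,0,-0.06],[0,0,0]],[[0,0,-0.14],[0,0,0]],[[0,0,-0.22],[0,0,0]],[[-0.1,0.01,-0.22],[0,0,0]],[[-0.2,0.02,-0.22],[0,0,0]],[[-0.3,0.03,-0.22],[0,0,0]],[[-0.4,0.04,-0.22],[0,0,0]],[[-0.5,0.047,-0.22],[0,0,0]],[[-0.588,0.047,-0.22],[0,0,0]],[[-0.588,0.047,-0.22],[0,0,0]]]'
python3 -m handwheel '[[[0,0,0.05],[0,0,0]],[[0,0,0.1],[0,0,0]],[[0,0,0.15],[0,0,0]],[[0,0,0.18],[0,0,0]],[[0,0,0.2],[0,0,0]],[[0,0,0.2],[0,0,0]]]'
python3 -c "
from h import *
togo([.4725,-.2875,.0665],88)"
```

```text
time_s: 16.3
position: [0.4714, -0.2924, 0.1882]
tool_rot: [[0.042, 0.999, -0.0], [0.999, -0.042, -0.001], [-0.001, 0.0, -1.0]]
ft_force: [-0.8, 0.5, -0.2]
grip_width: -0.0004
gripper_force: 0.0
time_s: 16.9
position: [0.4717, -0.2867, 0.0879]
tool_rot: [[0.036, 0.999, -0.002], [0.999, -0.036, 0.002], [0.001, -0.002, -1.0]]
ft_force: [-0.1, 0.5, 0.3]
grip_width: -0.0001
gripper_force: 0.0
t 16.9 pos [ 0.4717 -0.2867  0.0879] shift [-0.0015  0.0018  0.0429] turn [-0.0005 -0.0005 -0.0005] ft [-0.1  0.5  0.3] grip -0.0001 0.0
```

```bash
python3 -m handwheel '[[[0,0,0.03],[0,0,0]],[[0,0,0.043],[0,0,0]],[[0,0,0.05],[0,0,0]],[[0,0,0.055],[0,0,0]],[[0,0,0.059],[0,0,0]],[[0,0,0.059],[0,0,0]],[[0,0,0.059],[0,0,0]]]'
python3 -m handwheel '[[[0,0,0.002],[0,0,0]],[[0,0,0.004],[0,0,0]],[[0,0,0.004],[0,0,0]]]'
```

```text
time_s: 17.6
position: [0.4722, -0.2874, 0.061]
tool_rot: [[0.037, 0.999, 0.001], [0.999, -0.037, -0.001], [-0.001, 0.001, -1.0]]
ft_force: [-2.5, 3.8, 12.8]
grip_width: -0.0001
gripper_force: 6.3
time_s: 17.9
position: [0.4723, -0.2874, 0.0607]
tool_rot: [[0.036, 0.999, 0.002], [0.999, -0.036, -0.002], [-0.002, 0.002, -1.0]]
ft_force: [-7.5, 6.7, 28.5]
grip_width: -0.0001
gripper_force: 14.5
```

It reached a hard stop at 28 N, well past the 6 N needed, so the button is fully down. Backing off, then checking the final state.

```bash
python3 -m handwheel '[[[0,0,-0.03],[0,0,0]],[[0,0,-0.1],[0,0,0]],[[0,0,-0.18],[0,0,0]],[[0,0,-0.26],[0,0,0]],[[0,0,-0.34],[0,0,0]],[[0,0,-0.4],[0,0,0]],[[0,0,-0.4],[0,0,0]],[[0,0,-0.4],[0,0,0]],[[0,0,-0.4],[0,0,0]],[[0,0,-0.4],[0,0,0]]]'
python3 - <<'E'
from h import *
from rig import *
togo([.4725,-.2875,.2],88)
S0=load("side0"); c=camera_params("side"); p,d=get_image("side"); c['p'],c['d']=p,d
for n,q in(("before",S0),("now",c)):
    h=cv2.cvtColor(q['p'],cv2.COLOR_RGB2HSV); m=cv2.inRange(h,(45,120,60),(80,255,255))>0; print(n,"button z",np.median(cloud(q)[m][:,2]),m.sum())
X=cloud(c).reshape(-1,3)
k=(d.ravel()>0)&(X[:,0]>.42)&(X[:,0]<.45)&(X[:,1]<.03)&(X[:,1]>-.13)&(X[:,2]>.05); print("lid front z",np.median(X[k,2]))
cv2.imwrite("pics/s5.png",cv2.resize(p[:,:,::-1],(800,600)))
E
```

```text
time_s: 18.9
position: [0.4717, -0.2872, 0.2561]
tool_rot: [[0.037, 0.999, -0.002], [0.999, -0.037, 0.002], [0.002, -0.002, -1.0]]
ft_force: [-1.0, 0.2, -0.7]
grip_width: -0.0001
gripper_force: 0.0
t 18.9 pos [ 0.4717 -0.2872  0.2561] shift [-0.0007  0.0018  0.1122] turn [-0.0006 -0.0005 -0.0006] ft [-1.   0.2 -0.7] grip -0.0001 0.0
before button z 0.06935959907620876 390
now button z 0.06924655632838994 398
lid front z 0.08200992039374233
```

View pics/s5.png

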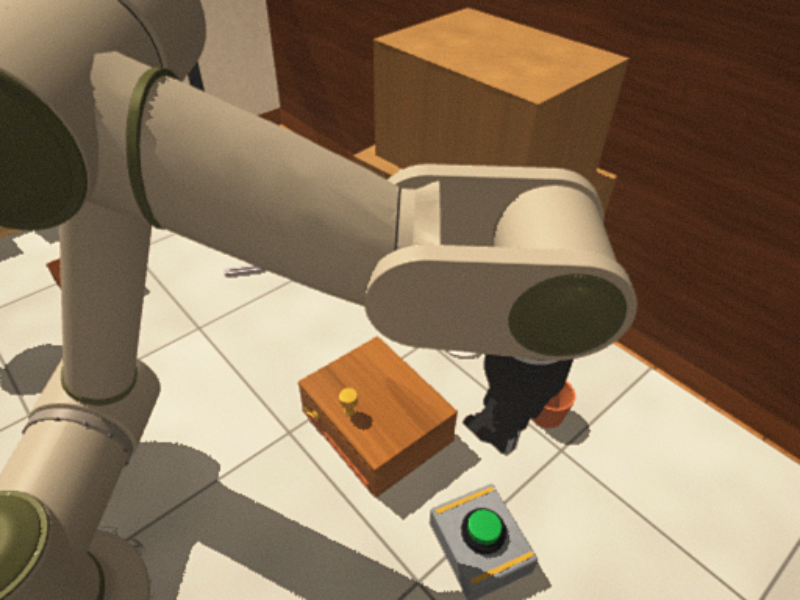

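The lid is shut (knob at (348,400)), the button at (485,527) is back at its starting height of 0.069, and the arm is clear of everything. Handing in.

```bash
python3 -c "
from rig import *
print(close_job())"
```

```text
the job is handed in; nothing more can be done
None
```

The largest vane lies flat in the box, the lid is shut, and the button was pressed to its stop and is back up; the arm never came near the rose, cup or cover, and I handed the job in at about 19 s, with no verdict returned.

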